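Check the air cleaner is cool, then draw out its filter plate and show it to the lamp

TASK

Pick up the stick thermometer, aim it level and square at the round boss on the side of the air-cleaner housing with its nose about 80 mm from the boss, keep it there steadily for a good second, and lay it flat on the bench again. Then lift the cover flap right up so that it stays open, draw the filter plate straight up out of its slot by its tab, and finish while holding it still, upright with the tab up, centred about 100 mm in front of the inspection lamp's lens with a broad face square to the lens. Touch the lamp with nothing, and leave the blanking plate and everything else on the bench where they are.

Things in the scene. Friction and masses are not known exactly. Their poses are not given: they have to be found in the camera images.
- thermo_mid (a point): Centre of the loose stick-shaped infrared thermometer on the bench: flat-bottomed bar 160 mm long, 26 mm wide, 30 mm high, 0.16 kg, with a tapered round metal nose (the last 50 mm) at its +x end and a small display on top. The point is half-way along and across, 15 mm above its underside. x runs along it to the nose, z up.
- thermo_nose (a point): The lens at the tip of the thermometer's nose, 80 mm ahead (+x) of thermo_mid; x is the direction it looks in.
- thermo_spot (a point): The point straight ahead of the lens where the thermometer measures: 80 mm ahead of the nose, 160 mm ahead of thermo_mid.
- housing: Fixed air-cleaner housing: open-topped grey metal box, 200 x 200 mm, 130 mm high, walls and floor 5 mm, under the hinged flap. Origin: centre of its underside; x to the hinge side, y to the side with the boss, z up. Two upright slots (65 mm guides) across it at x = -50 and +15 mm; one holds the filter plate, the other the blanking plate. A 64 mm pipe stub stands out 50 mm on the -y side.
- boss_face (a point): Centre of the outer face of the round steel boss (32 mm diameter, standing out 16 mm) on the housing's +y side, 85 mm above the bench. Axes are those of the housing: y points straight out of the boss.
- flap (a joint): Angle of the cover flap: 0 shut, grows as it is lifted, 1.57 upright, 1.75 at its stop. The hinge is stiff: the flap stays where it is left; lifting it at the handle takes about 3 to 4 N.
- flap_handle (a point): Middle of the round steel bar handle on top of the flap: about 90 mm long, parallel to the hinge, 35 mm off the flap's upper face, 10 mm from its free edge; it turns in a light pinch. In the flap's own frame it lies 190 mm from the hinge along the flap and 39 mm above the hinge.
- flap_hinge (a point): Middle of the flap's hinge line, on the top rim of the housing's +x side, 130 mm above the bench; the hinge runs along y. The flap is a plate 200 mm by 206 mm, 4 mm thick, that reaches from here to the housing's opposite side; its axes turn with it.
- filter_mid (a point): Centre of the filter plate's frame: a loose panel standing upright in one of the two slots under the flap, on the housing's floor. Frame 14 mm thick (x), 120 mm wide (y), 85 mm high (z), paper pleats on both broad faces, a pull tab on the top edge, 0.15 to 0.31 kg, 1.5 to 2 mm play in the slot. x is square to its broad faces, z is up, towards the tab.
- filter_tab (a point): Centre of the filter plate's pull tab, 57.5 mm above filter_mid: a metal tab 10 mm thick (x), 50 mm wide (y), 30 mm high; its top is 10 mm below the housing's rim. Only the filter plate has a tab.
- blank: Loose plain blanking plate without a tab, 14 x 120 x 60 mm high, in the other slot. Origin at the centre of its underside, z up. Stays where it is.
- lamp_lens (a point): Centre of the flat round lens (82 mm diameter, head 96 mm) of the fixed inspection lamp, 220 mm above the bench, on a stand with a 110 mm round foot. The lamp shines along its -x axis, roughly towards the robot.
- present_spot (a point): The inspection point straight in front of the lens: 100 mm from it along the lamp's -x axis, 220 mm above the bench. Axes are those of the lamp.
- spanner: Bystander: loose open-ended spanner about 130 mm long, lying on the bench; origin under the middle of it.
- screwdriver: Bystander: loose screwdriver about 190 mm long, lying on the bench; origin under the middle of it.
- jar: Bystander: loose glass jar, 52 mm diameter, 65 mm high; origin at its underside.
- collar: Bystander: loose steel shaft collar (ring), 64 mm diameter, 22 mm high; origin at its underside.
- hammer: Bystander: loose hammer about 240 mm long, lying at the back; origin under the middle of it.
- oilcan: Bystander: loose upright steel can, 70 mm diameter, 150 mm high; origin at its underside.
- grinder: Bystander: loose angle grinder about 300 mm long, up to 75 mm high, lying at the right; origin at its underside.
- lamp: The fixed inspection lamp itself; origin on the bench straight below the centre of the lens, x pointing away from its light, z up.

How it is judged:
By the outcome, as a careful person would: the job done as asked, in the order asked, and still so for the second after the job is handed in, while the arm keeps its last pose, push and grip.
It also fails if it takes over 72 s, if anything falls off the work surface, if the arm or the gripper's body presses on something with over 40 N, if the wrist force passes 120 N, or if a joint passes its speed limit or range.

ROBOT

A 6-joint arm with a two-finger parallel gripper is mounted at the origin on the work surface. World frame = base frame: x ahead of the robot, y to its left, z up, the work surface at z = 0. Lengths are in m, angles in degrees, forces in N, time in s.
With the tool pointing down it reaches from about 0.4 to 0.825 m from the base axis. Payload 7 kg.
Tool frame: the origin (TCP) lies midway between the tips of the shut fingers; the grasp point (between the pads) lies 19 mm behind it; z points along the fingers, x is the direction in which the jaws open and shut, and the axes are right-handed (so a half turn about z gives the same grasp; the last joint's range is limited). The gripper opens to 88 mm and grips with 3 to 60 N. Pads are 19 mm wide; open, the fingers measure 130 mm over their backs; the gripper's body (78 mm by 193 mm) begins 47 mm behind the grasp point.
Start: joints at [91.965, 20.546, 0.682, 0, -70.136, -16.507], TCP at [0.169, 0.653, 0.227] pointing down, gripper open.
Joint ranges: [-176.03, 176.03], [-82.01, 121.73], [-58.28, 71.71], [-173.87, 95.51], [-174.79, -0.11], [-173.66, 173.66]. Speed limits (degrees/s): [136.94, 136.94, 172.46, 180, 180, 180].

INTERFACE

Orientations are given as [roll, pitch, yaw] about the fixed x, y, z axes, in that order (R = Rz(yaw) Ry(pitch) Rx(roll)).
In Python, from plant import ctrl, vision, nets gives the robot as it stands.
- The arm moves only by the shell command python3 -m jog 'ROWS'. ROWS is text: rows parted by semicolons, each of 7 numbers parted by spaces: the turn, a rotation vector about the tool's x, y, z in units of 0.1 rad (1.0 is 0.1 rad), then the shift along the tool's x, y, z in units of 4 cm (1.0 is 4 cm), then the opening, from -1 (shut) to 1 (fully open). In form: rx ry rz x y z jaw; .... A call has 1 to 8 rows; each row shifts and turns the commanded pose from where the row before left it, along the tool's axes as they then stand; what a row does not reach is not made up. A row lasts 1/8 s, in which the tool goes at most 62.5 mm and 10.7 degrees, less where a joint would pass 70% of its speed; a pose out of reach is approached as far as the arm can. A call with a number of a shift or a turn outside -1 to 1 is refused whole. A call with a gripper value outside its range is refused whole. The fingers move at their own pace and stop on an object; the grip force is fixed at half the most. Time passes only in rows, so rows that do not move let the fingers close. It gives the time, the measured TCP pose, the force and the opening at its end, in the units of the state.
- ctrl.get_obs(): the state, without advancing time (a new reading comes with each control period).
- vision.snapshot(name): name is "scene" or "top"; returns (picture, depth): 420x560x3 uint8, red, green, blue; 420x560 float32, m along the optical axis (not along the pixel's ray), 0 where there is no reading.
- vision.camera_info(name): a dict with "camera_matrix" (3x3 intrinsics, pixels), "camera_from_world" (4x4, takes a point from world to camera coordinates). Camera axes: x right, y down, z forward; pixel columns grow to the right and rows downward; lengths in m; the calibration is good to about 2 mm. A picture is of the moment at which its call begins. camera_info takes no time and is no camera call.
- ctrl.close_job(): hands the job in, once; it reports no verdict.
Trained networks look in the newest picture that a camera, given by its name, has taken for a name from the list of things; names that differ only in an ending like _2 or _b are one class to them, and where a whole thing is asked for, a point or a joint stands for the part that bears it (a point fixed in the world has none). Each returns a list of dicts, best first, with "score" (0 to 1); they miss things now and then, are a little off and sometimes report something else, mostly with a low value. They report only what shows in the picture. A call takes as long as a camera call.
- nets.boxes_of(target, camera): "location" ([x, y, z] in m, in world coordinates, good to about 4 mm: the middle of the surface that is visible of it).
The state is a dict: "clock": time; "joint_pos": joint angles; "qvel": joint speeds; "tau": joint torques, N m; "tool_pos": TCP position; "orientation": TCP orientation; "force": force on the tool from outside, world axes, zero at the start; "moment": the same for the moment, N m; "opening": finger opening in m.
Only numpy, scipy, OpenCV 4.12 (cv2) and the standard library are available. Lean on these libraries where they do the work, as an engineer would, in place of code of your own. Each camera call takes 0.05 s, during which the arm holds its last target.

## Working session

There is one attempt and no reset: what is moved stays moved. The work goes in short steps, Python scripts to look and compute and a shell command to move; the robot and the scene stay as the last step left them, time stands still between calls to the robot, and variables do not carry over. Pictures are saved under pics/ and viewed, and the job is handed in when it is done.

```bash
ls; mkdir -p pics; python3 - <<'E'
from plant import ctrl, vision, nets
import cv2
print(ctrl.get_obs())
for n in ("scene","top"):
    p,d=vision.snapshot(n); cv2.imwrite(f"pics/{n}0.png",cv2.resize(p[:,:,::-1],(800,600)))
    import numpy as np
    np.savez(f"pics/{n}0.npz",p=p,d=d)
    print(vision.camera_info(n))
E
```

```text
pics
{'clock': 0.0, 'joint_pos': array([ 9.19649898e+01,  2.05941249e+01,  6.33558611e-01, -1.89951860e-02,
       -7.01352370e+01, -1.65056003e+01]), 'qvel': array([-0.00546214, -0.03457823, -0.0422581 , -0.06162887, -0.0102322 ,
       -0.02188751]), 'tau': array([ 2.03467163e-03, -5.82731438e+01,  2.93045783e+01,  6.99692577e+00,
        6.83535865e-03, -1.56391293e-04]), 'tool_pos': array([0.16939458, 0.65289917, 0.22559423]), 'orientation': array([-1.79989900e+02, -9.69288724e-02, -1.04547089e+02]), 'force': array([ 0.63073281, -0.84248832,  0.54797801]), 'moment': array([-0.020593  , -0.05275557, -0.03610339]), 'opening': 0.08775760971149335}
{'camera_matrix': array([[409.7270795 ,   0.        , 279.37840642],
       [  0.        , 409.7270795 , 210.33089522],
       [  0.        ,   0.        ,   1.        ]]), 'camera_from_world': array([[-0.52795946,  0.84912066, -0.0159033 ,  0.35102136],
       [ 0.48791403,  0.28793784, -0.8240338 , -0.12977048],
       [-0.69512496, -0.44281588, -0.56631739,  1.84827602],
       [ 0.        ,  0.        ,  0.        ,  1.        ]])}
{'camera_matrix': array([[497.64532034,   0.        , 271.74665972],
       [  0.        , 497.64532034, 211.93486845],
       [  0.        ,   0.        ,   1.        ]]), 'camera_from_world': array([[ 0.01385942, -0.99989746,  0.00360332, -0.07426576],
       [-0.99898481, -0.01400107, -0.04281719,  0.55234209],
       [ 0.04286325, -0.00300624, -0.99907643,  1.49664252],
       [ 0.        ,  0.        ,  0.        ,  1.        ]])}
```

View pics/scene0.png

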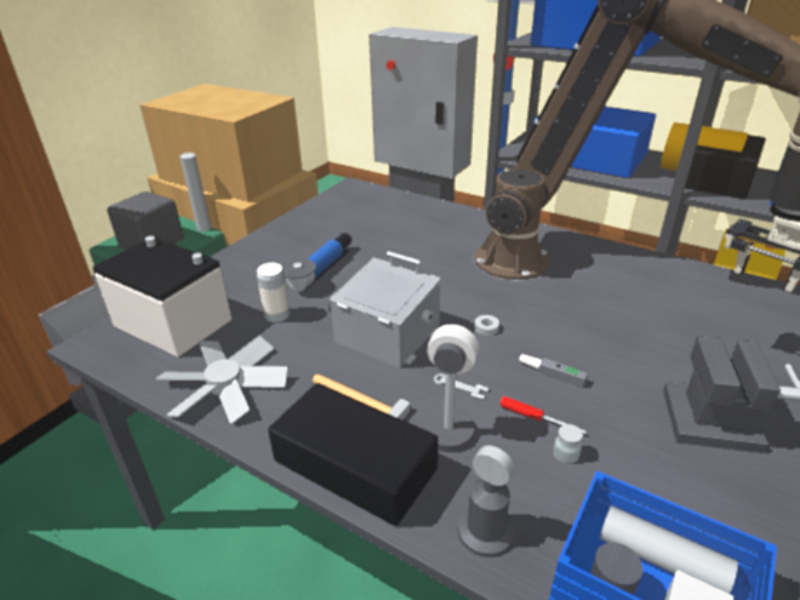

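View pics/top0.png

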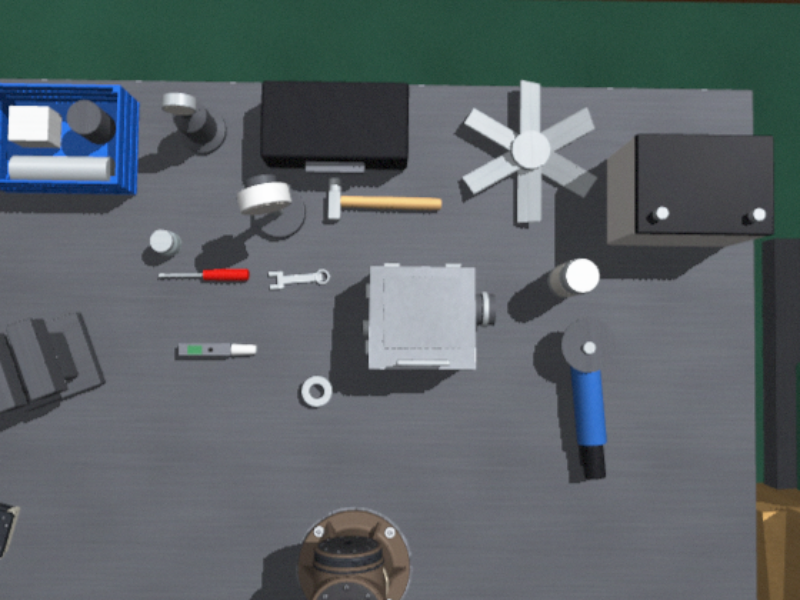

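```bash
python3 - <<'E'
from plant import ctrl, vision, nets
import numpy as np
for n in ("thermo_mid","thermo_nose","housing","boss_face","flap_handle","flap_hinge","lamp_lens","lamp","spanner","screwdriver","jar","collar","hammer","oilcan","grinder"):
  for c in ("scene","top"):
    r=nets.boxes_of(n,c)
    print(n,c,[(round(q['score'],2),np.round(q['location'],3).tolist()) for q in r[:2]])
print(ctrl.get_obs()['clock'])
E
```

```text
thermo_mid scene [(0.88, [0.462, 0.31, 0.024]), (0.68, [0.522, -0.123, 0.142])]
thermo_mid top [(0.97, [0.454, 0.293, 0.03])]
thermo_nose scene [(0.94, [0.462, 0.312, 0.024]), (0.43, [0.757, 0.178, 0.172])]
thermo_nose top [(0.62, [0.452, 0.294, 0.031]), (0.15, [0.73, 0.161, 0.219])]
housing scene [(0.89, [0.571, -0.097, 0.13]), (0.59, [0.524, -0.12, 0.142])]
housing top [(0.75, [0.604, 0.134, 0.006]), (0.73, [0.525, -0.136, 0.145])]
boss_face scene [(0.57, [0.565, -0.098, 0.133])]
boss_face top [(0.72, [0.527, -0.132, 0.146])]
flap_handle scene [(0.77, [0.53, -0.118, 0.143]), (0.47, [0.685, 0.407, 0.047])]
flap_handle top [(0.76, [0.521, -0.132, 0.141])]
flap_hinge scene [(0.75, [0.525, -0.123, 0.145]), (0.61, [0.609, 0.143, 0.01])]
flap_hinge top [(0.71, [0.522, -0.135, 0.148]), (0.68, [0.523, -0.128, 0.146])]
lamp_lens scene [(0.69, [0.757, 0.176, 0.169])]
lamp_lens top [(0.73, [0.729, 0.165, 0.221])]
lamp scene [(0.8, [0.757, 0.177, 0.175]), (0.41, [0.409, -0.463, 0.049])]
lamp top [(0.73, [0.734, 0.164, 0.224])]
spanner scene [(0.69, [0.608, 0.143, 0.012])]
spanner top [(0.51, [0.605, 0.134, 0.006])]
screwdriver scene [(0.73, [0.612, 0.287, 0.021])]
screwdriver top [(0.61, [0.607, 0.293, 0.026]), (0.57, [0.527, -0.138, 0.144])]
jar scene [(0.59, [0.688, 0.406, 0.048])]
jar top [(0.77, [0.664, 0.398, 0.06]), (0.7, [0.396, -0.477, 0.065])]
collar scene [(0.47, [0.374, 0.086, 0.023]), (0.28, [0.754, 0.175, 0.172])]
collar top [(0.6, [0.366, 0.084, 0.021])]
hammer scene [(0.9, [0.771, -0.021, 0.025]), (0.45, [0.61, 0.146, 0.012])]
hammer top [(0.96, [0.767, -0.02, 0.027])]
oilcan scene [(0.74, [0.376, 0.089, 0.021]), (0.7, [0.631, -0.417, 0.093])]
oilcan top [(0.92, [0.603, -0.425, 0.147])]
grinder scene [(0.58, [0.409, -0.465, 0.049])]
grinder top [(0.58, [0.397, -0.478, 0.063])]
1.6
```

The scene view shows the housing around (385,310), the thermometer at (555,368) and the lamp at (452,350). The top view shows the flap with its handle on the robot side at (423,362), the thermometer at (217,350) with its nose to the right, and the lamp lens at (265,198). Next I'll measure these precisely from the depth.

```bash
cat > h.py <<'E'
import numpy as np, cv2
from plant import ctrl, vision, nets
def cloud(n,d):
    ci=vision.camera_info(n);K=ci['camera_matrix'];T=np.linalg.inv(ci['camera_from_world'])
    v,u=np.mgrid[:420,:560]
    P=np.stack([(u-K[0,2])/K[0,0]*d,(v-K[1,2])/K[1,1]*d,d,np.ones_like(d)],-1)@T.T
    P=P[...,:3].copy();P[d<=0]=np.nan
    return P
def load(n,f): 
    z=np.load(f);return z['p'],cloud(n,z['d'])
def snap(n,f):
    p,d=vision.snapshot(n);np.savez(f"pics/{f}.npz",p=p,d=d);return p,cloud(n,d)
def rect(Q):
    return cv2.minAreaRect(Q[:,:2].astype(np.float32)*1000)
E
python3 - <<'E'
from h import *
p,P=load('top','pics/top0.npz'); ps,S=load('scene','pics/scene0.npz')
def sel(P,b):
    X=P[...,0];Y=P[...,1];Z=P[...,2]
    return (X>b[0])&(X<b[1])&(Y>b[2])&(Y<b[3])&(Z>b[4])&(Z<b[5])
for nm,C in (('top',P),('scene',S)):
    print(nm)
    print(' table z',[np.round(np.nanmedian(C[sel(C,b)][:,2]),4) for b in [(.4,.5,.1,.2,-.02,.02),(.42,.5,.36,.42,-.02,.02)]])
    Q=C[sel(C,(.40,.52,.15,.45,.010,.06))];print(' thermo',len(Q),rect(Q),Q[:,2].max(),Q.mean(0))
    Q=C[sel(C,(.40,.65,-.28,.02,.125,.152))];print(' flap',len(Q),rect(Q),np.percentile(Q[:,2],[5,50,95]))
    Q=C[sel(C,(.40,.65,-.28,.02,.157,.20))];print(' handle',len(Q),rect(Q),Q.mean(0),np.percentile(Q[:,2],[5,50,95]))
    Q=C[sel(C,(.40,.65,-.06,.06,.03,.12))];print(' side',len(Q),Q.min(0) if len(Q) else 0,Q.max(0) if len(Q) else 0)
    Q=C[sel(C,(.6,.9,.08,.3,.06,.3))];print(' lamp',len(Q),rect(Q),Q[:,2].max(), Q.min(0))
    Q=C[sel(C,(.3,.42,.0,.15,.008,.04))];print(' collar',len(Q),cv2.minEnclosingCircle(Q[:,:2].astype(np.float32)*1000))
    Q=C[sel(C,(.5,.7,.06,.2,.003,.04))];print(' spanner',len(Q),rect(Q))
    Q=C[sel(C,(.55,.65,.2,.42,.003,.04))];print(' screwdr',len(Q),rect(Q))
c=p[195:275,240:360,::-1];cv2.imwrite('pics/c1.png',cv2.resize(c,None,fx=6,fy=6,interpolation=cv2.INTER_CUBIC))
c=ps[170:330,210:350,::-1];cv2.imwrite('pics/c2.png',cv2.resize(c,None,fx=3.7,fy=3.7,interpolation=cv2.INTER_CUBIC))
E
```

```text
top
 table z [np.float64(0.0007), np.float64(0.0005)]
 thermo 461 ((434.0382995605469, 318.8363037109375), (213.3126220703125, 62.130516052246094), 89.3176498413086) 0.03991163938512021 [0.45158577 0.29525459 0.02883863]
 flap 4443 ((525.7589721679688, -130.36851501464844), (206.42979431152344, 206.31954956054688), 89.6183853149414) [0.13441779 0.14428272 0.15113167]
 handle 234 ((456.0007019042969, -130.8614044189453), (64.66866302490234, 202.13092041015625), 0.01799940876662731) [ 0.43694783 -0.13256741  0.18016519] [0.15725852 0.19103138 0.19628493]
 side 44 [ 0.4859023  -0.02511963  0.08523004] [ 0.51472621 -0.01589058  0.10659106]
 lamp 1848 ((802.8436889648438, 145.14859008789062), (124.83257293701172, 204.06845092773438), 84.41838836669922) 0.27399697689924096 [0.70631865 0.08015727 0.06003257]
 collar 305 ((370.424072265625, 72.16498565673828), 78.64369201660156)
 spanner 932 ((600.4580688476562, 129.8795928955078), (198.74668884277344, 139.84130859375), 0.05041894316673279)
 screwdr 780 ((600.0874633789062, 309.5592956542969), (218.03916931152344, 99.68061065673828), 89.9620
[... 424 characters left out ...]
08984375), (17.494293212890625, 97.03389739990234), 1.0310591459274292) [ 0.43727644 -0.123922    0.18486479] [0.16129743 0.188145   0.19418353]
 side 740 [ 0.41869947 -0.05992702  0.0300685 ] [ 0.62393927 -0.00796842  0.11999564]
 lamp 1945 ((802.1527709960938, 148.48526000976562), (126.88916778564453, 206.14085388183594), 84.69161987304688) 0.27060011225057845 [0.70405808 0.08012293 0.06074321]
 collar 167 ((368.32781982421875, 85.74288177490234), 35.08574676513672)
 spanner 235 ((600.8016357421875, 130.42132568359375), (197.7984161376953, 138.8726348876953), 0.04142477363348007)
 screwdr 337 ((602.7072143554688, 310.9850158691406), (217.5854034423828, 97.86647033691406), 87.8531494140625)
```

View pics/c2.png

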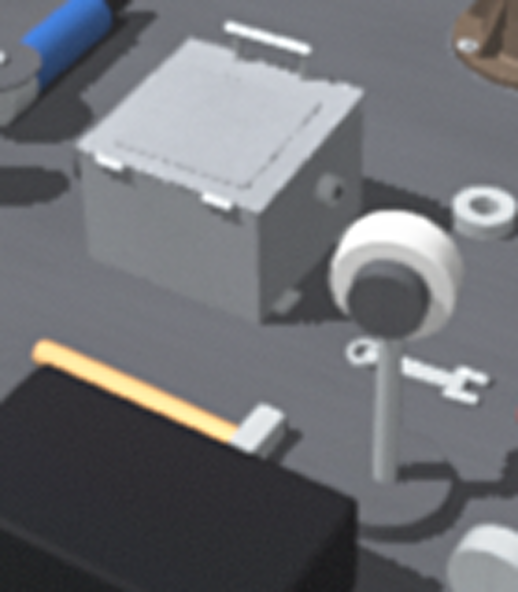

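```bash
python3 - <<'E'
from h import *
p,P=load('top','pics/top0.npz'); ps,S=load('scene','pics/scene0.npz')
def sel(P,b):
    X=P[...,0];Y=P[...,1];Z=P[...,2]
    return (X>b[0])&(X<b[1])&(Y>b[2])&(Y<b[3])&(Z>b[4])&(Z<b[5])
def plane(Q,it=5,t=.003):
    m=np.ones(len(Q),bool)
    for _ in range(it):
        c=Q[m].mean(0);n=np.linalg.svd(Q[m]-c,full_matrices=False)[2][2]; m=abs((Q-c)@n)<t
    return c,n,m.sum()
for nm,C in (('top',P),('scene',S)):
    print(nm)
    Q=C[sel(C,(.45,.60,-.2,-.06,.13,.155))];c,n,k=plane(Q);n*=np.sign(n[2]);print('flap plane',c,n,k,'tilt x',np.degrees(np.arctan2(n[0],n[2])),'tilt y',np.degrees(np.arctan2(n[1],n[2])))
    Q=C[sel(C,(.40,.46,-.2,-.06,.175,.21))];print('handle',len(Q),Q.mean(0),rect(Q),Q[:,2].max())
    # thermometer
    m=sel(C,(.42,.485,.19,.40,.012,.06));Q=C[m];print('thermo',len(Q),rect(Q),np.percentile(Q[:,2],[50,90,99]))
Q=S[sel(S,(.44,.62,-.045,-.015,.03,.12))];print('side wall',plane(Q,8,.002)); 
# housing yaw from side wall
c,n,k=plane(Q,8,.002);print('yaw',np.degrees(np.arctan2(-n[0],n[1])))
Q=S[sel(S,(.60,.65,-.23,-.03,.02,.11))];c,n,k=plane(Q,8,.002);print('back wall',c,n,k,np.degrees(np.arctan2(n[1],n[0])))
Q=S[sel(S,(.44,.58,-.0215,.01,.06,.11))];print('boss pts',len(Q),Q.mean(0),Q.min(0),Q.max(0))
Q=P[sel(P,(.44,.58,-.025,.01,.06,.12))];print('boss top',len(Q),Q.min(0),Q.max(0))
# lamp
for nm,C in (('top',P),('scene',S)):
    Q=C[sel(C,(.68,.80,.10,.24,.16,.30))];print('lamphead',len(Q),Q.mean(0),Q.min(0),Q.max(0))
    k=Q[Q[:,2]>.255];print('  top strip',len(k),k.mean(0),rect(k))
    Q=C[sel(C,(.62,.86,.05,.30,.004,.03))];print('foot',len(Q),Q.min(0),Q.max(0),rect(Q))
E
```

```text
top
flap plane [ 0.52425096 -0.1308678   0.14598296] [ 0.08973263 -0.00218659  0.99596349] 1933 tilt x 5.14823805703723 tilt y -0.12578991129090605
handle 149 [ 0.43588092 -0.1303548   0.19304207] ((435.9146728515625, -130.71615600585938), (8.462186813354492, 98.46366119384766), 0.7422333359718323) 0.20119861794817284
thermo 455 ((451.67108154296875, 291.9290466308594), (24.22943687438965, 159.9776153564453), 0.6821075677871704) [0.02939805 0.03471274 0.0379472 ]
scene
flap plane [ 0.52920399 -0.12734689  0.14441313] [0.09477536 0.00110845 0.99549807] 871 tilt x 5.438393842294469 tilt y 0.06379656161759356
handle 81 [ 0.4375095  -0.12435447  0.18876017] ((436.28497314453125, -125.27357482910156), (17.288436889648438, 96.81922149658203), 4.989692687988281) 0.19575960682975857
thermo 379 ((453.4651184082031, 296.9193115234375), (160.556396484375, 34.08384323120117), 89.93647003173828) [0.02664065 0.03158257 0.03388821]
side wall (array([ 0.54112671, -0.02784159,  0.0765124 ]), array([ 4.51940848e-04, -9.99999898e-01, -1.70251073e-05]), np.int64(417))
yaw -179.97410569594092
back wall [
[... 509 characters left out ...]
1065673828), (53.47848892211914, 70.90442657470703), 13.075361251831055)
foot 1437 [0.62014462 0.05006095 0.00400214] [0.85666115 0.29964363 0.02999674] ((738.5411376953125, 174.8355712890625), (236.43069458007812, 249.5591278076172), 0.10816588252782822)
lamphead 993 [0.75046981 0.17811465 0.23452819] [0.70405808 0.12611399 0.16004256] [0.77990629 0.21813559 0.27060011]
  top strip 225 [0.73680054 0.17223461 0.2629934 ] ((732.8228759765625, 169.57666015625), (38.996612548828125, 62.57223892211914), 10.060492515563965)
foot 902 [0.62005234 0.05002495 0.00402117] [0.85893652 0.29970238 0.02953014] ((726.581298828125, 171.6123809814453), (235.0139617919922, 250.692626953125), 80.3809814453125)
```

```bash
python3 - <<'E'
from h import *
p,P=load('top','pics/top0.npz'); ps,S=load('scene','pics/scene0.npz')
a=cv2.resize(p[110:185,150:230,::-1],None,fx=7,fy=7,interpolation=cv2.INTER_CUBIC)
b=cv2.resize(p[225:265,110:190,::-1],None,fx=7,fy=7,interpolation=cv2.INTER_CUBIC)
cv2.imwrite('pics/c3.png',a[:, :]);cv2.imwrite('pics/c4.png',b)
cv2.imwrite('pics/c5.png',cv2.resize(ps[215:310,290:350,::-1],None,fx=6,fy=6,interpolation=cv2.INTER_CUBIC))
E
```

```text
(no output)
```

View pics/c3.png

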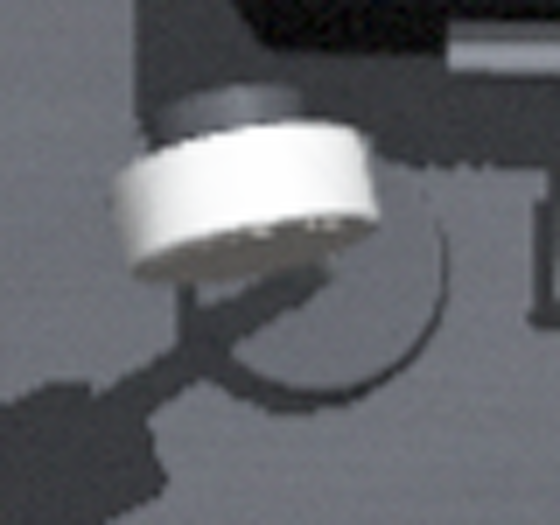

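View pics/c4.png

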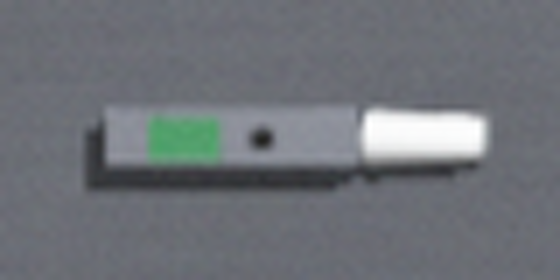

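View pics/c5.png

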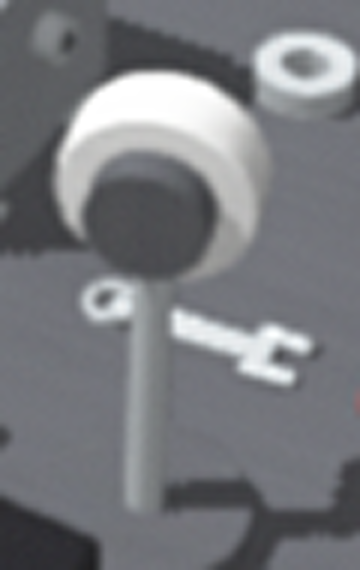

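```bash
cat >> h.py <<'E'
def ray(n,u,v,axis,val):
    ci=vision.camera_info(n);K=ci['camera_matrix'];T=np.linalg.inv(ci['camera_from_world'])
    d=T[:3,:3]@np.array([(u-K[0,2])/K[0,0],(v-K[1,2])/K[1,1],1]);o=T[:3,3]
    return o+d*(val-o[axis])/d[axis]
E
python3 - <<'E'
from h import *
from scipy.optimize import least_squares
p,P=load('top','pics/top0.npz'); ps,S=load('scene','pics/scene0.npz')
print('thermo tail top',ray('top',124.9-.5,244.4,2,.03),'nose',ray('top',179.7-.5,244.6,2,.015), 'rows',ray('top',140,240.3-.5,2,.03)[0],ray('top',140,248.6-.5,2,.03)[0],)
print('boss scene', ray('scene',210+332/3.7,170+188/3.7,1,-.013))
print('boss scene c5 approx dark hole?')
def sel(P,b):
    X=P[...,0];Y=P[...,1];Z=P[...,2]
    return (X>b[0])&(X<b[1])&(Y>b[2])&(Y<b[3])&(Z>b[4])&(Z<b[5])
def fit(Q,label):
    def res(a):
        yaw,off,z=a; n=np.array([-np.sin(yaw),np.cos(yaw)])
        return np.hypot((Q[:,:2]-[.73,.165])@n-off,Q[:,2]-z)-.048
    r=least_squares(res,[.2,0,.22],loss='soft_l1',f_scale=.002)
    yaw,off,z=r.x;ok=abs(res(r.x))<.004
    t=(Q[ok][:,:2]-[.73,.165])@[np.cos(yaw),np.sin(yaw)]
    f=np.array([.73,.165])+np.percentile(t,3)*np.array([np.cos(yaw),np.sin(yaw)])+off*np.array([-np.sin(yaw),np.cos(yaw)])
    print(label,np.degrees(yaw),off,z,ok.sum(),'t',np.percentile(t,[1,3,10,50,90,97,99]),'lens~',f)
Qs=[]
for nm,C,I in (('top',P,p),('scene',S,ps)):
    w=(I.min(2)>150)
    Q=C[sel(C,(.68,.80,.10,.24,.15,.30))&w]; fit(Q,nm); Qs.append(Q)
fit(np.vstack(Qs),'both')
# foot disc from top colour/height
Q=P[sel(P,(.40,.60,.42,.65,.02,.4))];print('vise',Q.min(0),Q.max(0))
c=ps[130:230,480:560,::-1];cv2.imwrite('pics/c6.png',cv2.resize(c,None,fx=6,fy=6,interpolation=cv2.INTER_CUBIC))
E
```

```text
thermo tail top [0.44944326 0.37174561 0.03      ] nose [0.45072067 0.21107378 0.015     ] rows 0.4637867555595235 0.4390700763608015
boss scene [ 0.50465637 -0.013       0.09173735]
boss scene c5 approx dark hole?
top 13.664292217238774 0.0004466332406734567 0.22014361400420493 427 t [-0.01366422 -0.01309995 -0.01041429  0.003089    0.01681027  0.01932008
  0.02045366] lens~ [0.71716531 0.16233936]
scene 12.272847968253158 0.0034453230323894988 0.21734199588458747 302 t [-0.01456794 -0.01169597 -0.00756401  0.00947519  0.02079614  0.02207882
  0.02249204] lens~ [0.71783896 0.1658804 ]
both 14.220347185537435 0.0012180508936623078 0.2191488959731066 715 t [-0.01378833 -0.01291098 -0.00985056  0.00524465  0.01930839  0.020975
  0.02206921] lens~ [0.71718542 0.16300912]
vise [0.40011075 0.53858099 0.02020067] [0.52530337 0.64995559 0.17806351]
```

View pics/c6.png

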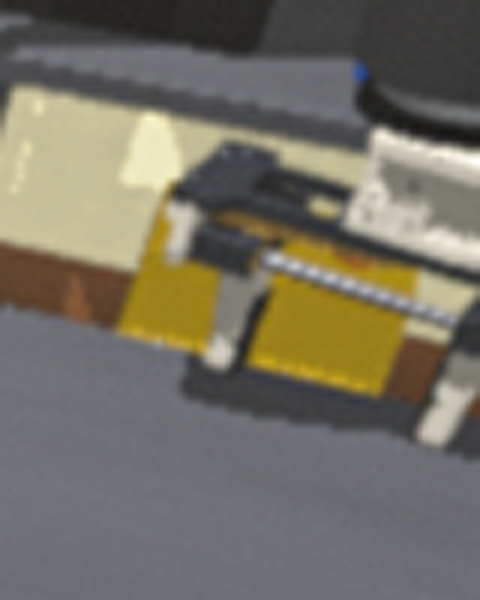

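View pics/c1.png

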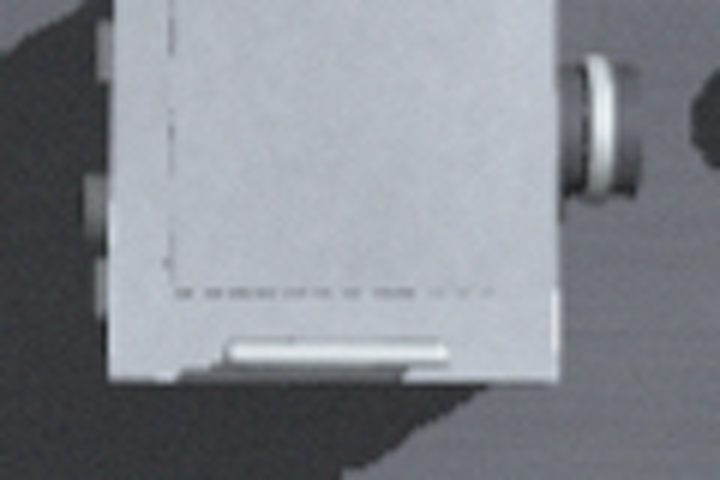

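```bash
python3 - <<'E'
from h import *
ps,S=load('scene','pics/scene0.npz')
c=ps[205:240,285:320,::-1];cv2.imwrite('pics/c7.png',cv2.resize(c,None,fx=16,fy=16,interpolation=cv2.INTER_CUBIC))
E
```

```text
(no output)
```

View pics/c7.png

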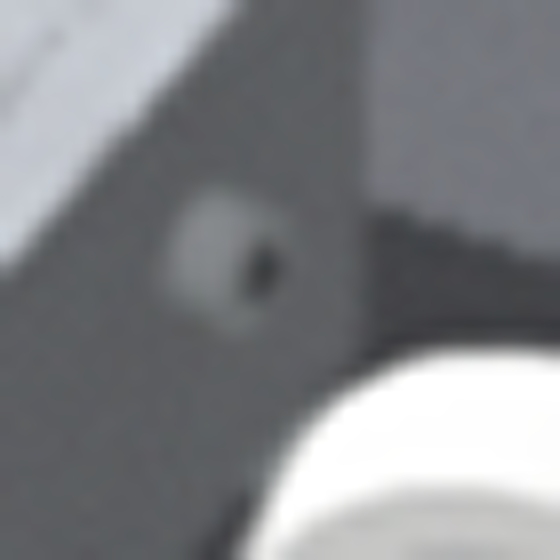

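```bash
python3 - <<'E'
from h import *
print(ray('scene',301.1-.5,222-.5,1,-.013),ray('top',254-.5,229.75-.5,2,.09),ray('top',254,223.7-.5,2,.085),ray('top',254,235.8-.5,2,.085))
E
python3 -m jog '0 0 1 0 0 0 1;0 0 1 0 0 0 1;0 0 1 0 0 0 1;0 0 1 0 0 0 1;0 0 1 0 0 0 1;0 0 1 0 0 0 1;0 0 1 0 0 0 1;0 0 1 0 0 0 1'
```

```text
[ 0.49819753 -0.013       0.08466967] [ 0.49950854 -0.01465442  0.09      ] [ 0.5169871  -0.01566027  0.085     ] [ 0.482164   -0.01619612  0.085     ]
clock: 2.6
tool_pos: [0.1695, 0.6534, 0.2266]
orientation: [-180.0, 0.0, -150.6]
force: [-0.3, -0.4, 0.1]
opening: 0.0873
```

```bash
python3 -m jog '0 0 1 0 0 0 1;0 0 1 0 0 0 1;0 0 1 0 0 0 1;0 0 1 0 0 0 1;0 0 1 0 0 0 1;0 0 0.13 -0.7 -0.9 0 1;0 0 0 -0.7 -0.9 0 1;0 0 0 -0.7 -0.9 0 1'
python3 -m jog '0 0 0 -0.7 -0.9 0 1;0 0 0 -0.7 -0.9 0 1;0 0 0 -0.7 -0.9 0 1;0 0 0 -0.7 -0.9 0 1;0 0 0 -0.7 -0.9 0 1;0 0 0 -0.7 -0.9 0 1;0 0 0 -0.7 -0.9 0 1;0 0 0 0 0 0 1'
```

```text
clock: 3.6
tool_pos: [0.255, 0.545, 0.2266]
orientation: [180.0, 0.0, -179.7]
force: [0.1, 0.4, 0.6]
opening: 0.0878
clock: 4.6
tool_pos: [0.4527, 0.2927, 0.2267]
orientation: [-180.0, 0.0, -180.0]
force: [0.5, 0.8, 0.4]
opening: 0.0877
```

```bash
python3 -m jog '0 0 0 0.04 0 1 1;0 0 0 0 0 1 1;0 0 0 0 0 1 1;0 0 0 0 0 1 1;0 0 0 0 0 0.8 1;0 0 0 0 0 0.5 1;0 0 0 0 0 0.22 1;0 0 0 0 0 0 1'
python3 - <<'E'
from h import *
p,_=snap('scene','s1');cv2.imwrite('pics/s1.png',cv2.resize(p[150:350,300:500,::-1],None,fx=3,fy=3,interpolation=cv2.INTER_CUBIC))
E
```

```text
clock: 5.6
tool_pos: [0.4496, 0.2951, 0.0056]
orientation: [-180.0, -0.0, -179.7]
force: [-0.2, 0.0, 0.9]
opening: 0.0878
```

View pics/s1.png

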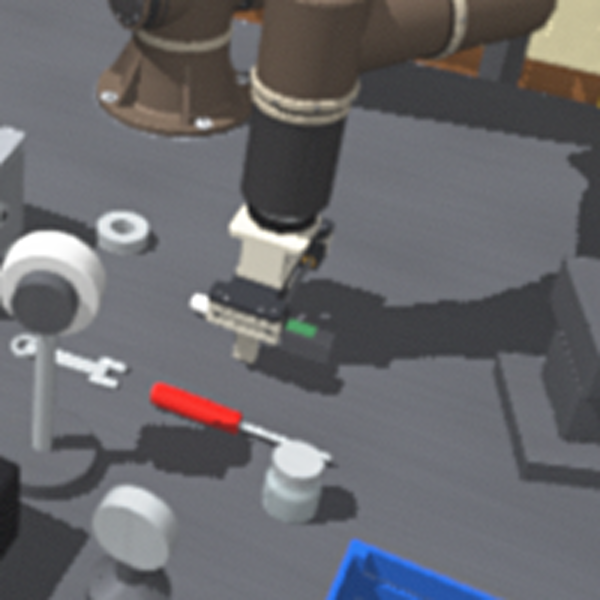

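The fingers straddle the thermometer's body around (265,320) in the crop, so I'll close the jaws.

```bash
python3 -m jog '0 0 0 0 0 0 -1;0 0 0 0 0 0 -1;0 0 0 0 0 0 -1;0 0 0 0 0 0 -1;0 0 0 0 0 0 -1;0 0 0 0 0 0 -1'
python3 -m jog '0 0 0 0 0 0 -1;0 0 0 0 0 -0.5 -1;0 0 0 0 0 -0.8 -1;0 0 0 0 0 -0.8 -1;0 0 0 0 0 0 -1;0 0 0 0 0 0 -1'
```

```text
clock: 6.4
tool_pos: [0.4498, 0.2948, 0.0057]
orientation: [-180.0, -0.0, -179.8]
force: [0.1, 0.1, 1.0]
opening: 0.0331
clock: 7.15
tool_pos: [0.4493, 0.2944, 0.0892]
orientation: [-180.0, -0.0, -179.8]
force: [-0.1, -0.3, -2.5]
opening: 0.0258
```

```bash
python3 -m jog '0 0 0 -0.3 -0.9 0 -1;0 0 0 -0.3 -0.9 0 -1;0 0 0 -0.3 -0.9 0 -1;0 0 0 -0.35 -0.6 0.2 -1;0 0 0 0 -0.3 0.14 -1;0 0 0 0 0 0 -1;0 0 0 0 0 0 -1'
python3 - <<'E'
from h import *
print(ctrl.get_obs()['tool_pos'],ctrl.get_obs()['orientation'])
for n in('scene','top'):
    p,P=snap(n,n+'2')
    q=p[190:310,270:390] if n=='scene' else p[180:280,150:300]
    cv2.imwrite(f'pics/{n}2.png',cv2.resize(q[:,:,::-1],None,fx=5,fy=5,interpolation=cv2.INTER_CUBIC))
E
```

```text
clock: 8.02
tool_pos: [0.5002, 0.1516, 0.076]
orientation: [-180.0, -0.0, -179.7]
force: [-1.0, 0.1, -1.4]
opening: 0.0254
[0.50017968 0.1515816  0.07600229] [-1.79987439e+02 -1.19018250e-02 -1.79738380e+02]
```

View pics/scene2.png

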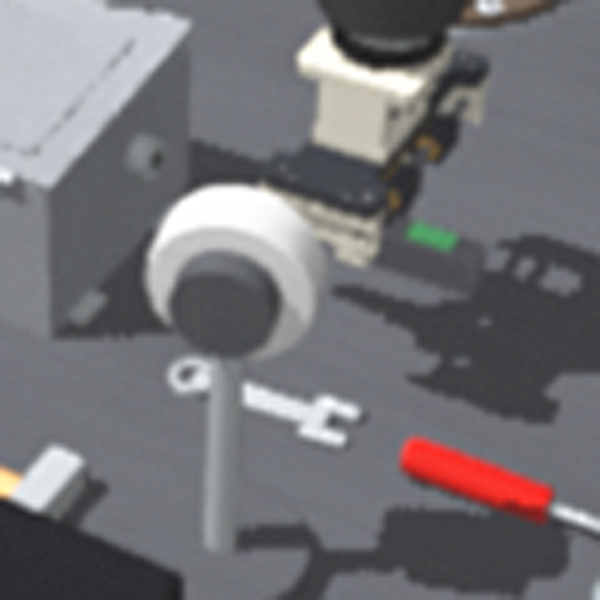

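View pics/top2.png

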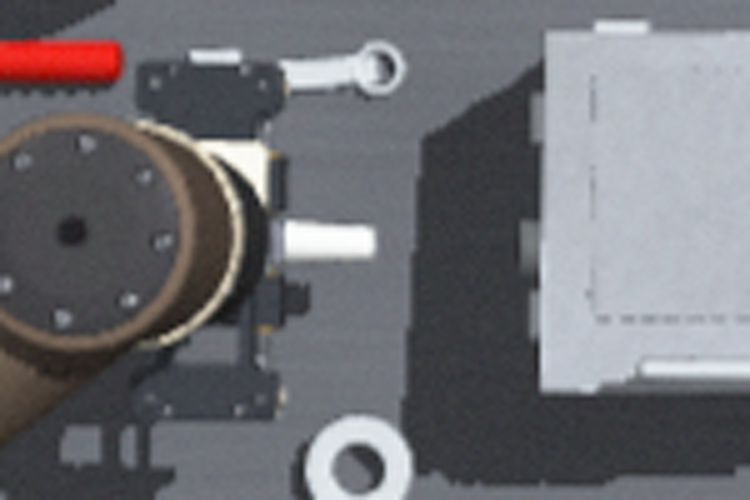

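```bash
python3 - <<'E'
from h import *
p,P=load('top','pics/top2.npz'); ps,S=load('scene','pics/scene2.npz')
sub=p[215:240,200:232].astype(int)
w=np.zeros(p.shape[:2],bool);w[220:238,206:230]=(p[220:238,206:230].min(2)>130)
v,u=np.nonzero(w);print('nose px',u.min(),u.max(),v.min(),v.max())
for c in range(u.min(),u.max()+1,2):
    vv=v[u==c]; 
    # weighted subpixel: 
    col=p[218:242,c].mean(1)-100; col[col<0]=0
    print(c,vv.min(),vv.max(),(vv.min()+vv.max())/2, round((col*np.arange(218,242)).sum()/col.sum(),2), np.round(np.nanmean(P[vv,c],0),4))
b=P[222:238,250:262]
# boss: dark-wall brightness profile
for c in (254,255,256,257): print(c,p[218:242,c].mean(1).astype(int))
# tail top: green area in scene
hsv=(ps[:,:,1].astype(int)-np.maximum(ps[:,:,0],ps[:,:,2])>40)
m=np.zeros_like(hsv);m[190:310,270:390]=hsv[190:310,270:390];Q=S[m];print('green',len(Q),Q.mean(0),np.median(Q,0))
ps0,S0=load('scene','pics/scene0.npz');m=np.zeros_like(hsv);h0=(ps0[:,:,1].astype(int)-np.maximum(ps0[:,:,0],ps0[:,:,2])>40);m[230:290,350:420]=h0[230:290,350:420];Q=S0[m];print('green0',len(Q),Q.mean(0),np.median(Q,0))
E
```

```text
nose px 206 225 224 231
206 225 231 228.0 227.59 [0.5011 0.1206 0.098 ]
208 224 231 227.5 227.17 [0.5027 0.1152 0.0964]
210 224 231 227.5 227.19 [0.5027 0.1092 0.0988]
212 224 231 227.5 227.5 [0.5028 0.1039 0.095 ]
214 224 231 227.5 228.22 [0.5031 0.0995 0.0829]
216 225 231 228.0 228.23 [0.5015 0.0924 0.0958]
218 225 231 228.0 228.39 [0.5016 0.0867 0.0953]
220 225 231 228.0 228.48 [0.5017 0.081  0.0955]
222 225 231 228.0 228.39 [0.5018 0.0757 0.0908]
224 225 231 228.0 228.62 [0.5019 0.07   0.09  ]
254 [ 60  59  58  56  52  63  96 107 106 105 106 102  97  93  88  81  72  60
  57  59  58  60  58  60]
255 [ 58  63  60  59  58  65 100 117 119 118 122 119 114 102  96  85  73  61
  55  59  67  71  74  73]
256 [ 59  58  59  58  61  63  95 115 118 121 123 121 116 106  98  87  76  64
  61  68 104 125 123 124]
257 [ 58  58  60  58  57  59  93 111 117 121 120 121 114 110 103  89  74  61
  58  69 112 132 135 136]
green 25 [0.5010184  0.19835538 0.10149307] [0.50059274 0.19777858 0.10145221]
green0 23 [0.44911151 0.34136771 0.03079327] [0.45032168 0.34131958 0.03106117]
```

```bash
python3 -m jog '0 0 0 0.06 -0.03 0 -1;0 0 0 0 0 0 -1;0 0 0 0 0 0 -1'; python3 - <<'E'
from h import *
ps,S=load('scene','pics/scene2.npz')
m=(S[...,0]>.47)&(S[...,0]<.53)&(S[...,1]>.175)&(S[...,1]<.222)&(S[...,2]>.06)&(S[...,2]<.11)
Q=S[m];print(len(Q),Q.min(0),Q.max(0))
def ransac(Q,ax):
    best=None
    rng=np.random.default_rng(0)
    for _ in range(500):
        a=Q[rng.choice(len(Q),3,False)];n=np.cross(a[1]-a[0],a[2]-a[0]);l=np.linalg.norm(n)
        if l<1e-6: continue
        n/=l
        if abs(n[ax])<.9: continue
        k=abs((Q-a[0])@n)<.0015
        if best is None or k.sum()>best.sum(): best=k
    c=Q[best].mean(0);n=np.linalg.svd(Q[best]-c)[2][2];return c,n*np.sign(n[ax]),best.sum()
print(ransac(Q,0));print(ransac(Q,2))
E
```

```text
clock: 8.5
tool_pos: [0.498, 0.15, 0.0763]
orientation: [180.0, 0.0, -179.8]
force: [0.0, 0.6, -1.4]
opening: 0.0255
156 [0.48204655 0.17516963 0.06853295] [0.51641793 0.22184415 0.10527451]
(array([0.51150981, 0.20115832, 0.08589122]), array([ 0.99966141,  0.02546769, -0.00533581]), np.int64(60))
(array([0.50133741, 0.1975561 , 0.099481  ]), array([-0.03099903,  0.01695694,  0.99937557]), np.int64(39))
```

```bash
python3 -m jog '0 0 0 0 0 0 -1;0 0 0 0 0 0 -1;0 0 0 0 0 0 -1;0 0 0 0 0 0 -1;0 0 0 0 0 0 -1;0 0 0 0 0 0 -1;0 0 0 0 0 0 -1;0 0 0 0 0 0 -1'
python3 - <<'E'
from h import *
p,P=snap('top','t3');ps,S=snap('scene','s3')
q=p[205:250,190:270];cv2.imwrite('pics/t3.png',cv2.resize(q[:,:,::-1],None,fx=10,fy=10,interpolation=cv2.INTER_CUBIC))
E
python3 -m jog '0 0 0 0 0 0 -1;0 0 0 0 0 0 -1;0 0 0 0 0 0 -1;0 0 0 0 0 0 -1'
```

```text
clock: 9.5
tool_pos: [0.498, 0.1498, 0.0762]
orientation: [-180.0, -0.0, -179.8]
force: [0.2, 0.4, -2.0]
opening: 0.026
clock: 10.1
tool_pos: [0.498, 0.1498, 0.0762]
orientation: [-180.0, -0.0, -179.8]
force: [-0.1, -0.2, -1.7]
opening: 0.0258
```

View pics/t3.png

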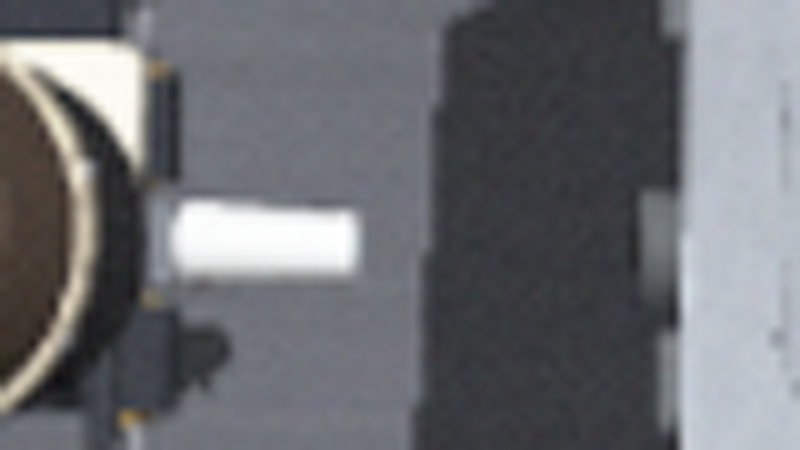

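The nose tip is at (360,242) and the boss face at (638,245) in the crop, a gap of about 79 mm and in line. It has been held there for about 1.7 s, so I'll lay it back in its old place.

```bash
python3 -m jog '0 0 0 0.2 0.6 0 -1;0 0 0 0.3 0.9 0 -1;0 0 0 0.3 0.9 0 -1;0 0 0 0.3 0.9 0 -1;0 0 0 0.1 0.33 0.3 -1;0 0 0 0 0 0.5 -1;0 0 0 0 0 0.4 -1;0 0 0 0 0 0 -1'
python3 -m jog '0 0 0 0 0 0.3 -1;0 0 0 0 0 0.2 -1;0 0 0 0 0 0.05 -1;0 0 0 0 0 0 -1'
```

```text
clock: 11.1
tool_pos: [0.4486, 0.2935, 0.0266]
orientation: [-179.8, -0.1, -179.8]
force: [-0.8, -0.9, -0.9]
opening: 0.0253
clock: 11.6
tool_pos: [0.4495, 0.2948, 0.0062]
orientation: [-180.0, 0.0, -179.8]
force: [0.5, 0.8, -0.6]
opening: 0.0256
```

```bash
python3 -m jog '0 0 0 0 0 0 0;0 0 0 0 0 0 0;0 0 0 0 0 0 0;0 0 0 0 0 -0.6 0;0 0 0 0 0 -1 0;0 0 0 0 0 -1 0;0 0 0 0 0 -1 0;0 0 0 0 -0.6 -1 0'
python3 - <<'E'
from h import *
p,P=snap('top','t4');
q=p[215:280,100:220];cv2.imwrite('pics/t4.png',cv2.resize(q[:,:,::-1],None,fx=6,fy=6,interpolation=cv2.INTER_CUBIC))
E
python3 -m jog '0 0 0 0.05 -1 -0.5 0;0 0 0 0.05 -1 0 0;0 0 0 0.05 -1 0 0;0 0 0 0.05 -1 0 0;0 0 0 0.05 -1 0 0;0 0 0 0.05 -1 0 0;0 0 0 0.05 -1 0 0;0 0 0 0.04 -1 0 0'
```

```text
clock: 12.6
tool_pos: [0.4496, 0.2714, 0.1916]
orientation: [180.0, 0.0, -179.7]
force: [0.3, 1.4, -0.4]
opening: 0.0438
clock: 13.65
tool_pos: [0.4349, -0.0504, 0.2103]
orientation: [180.0, 0.0, -179.8]
force: [1.3, -0.5, 0.1]
opening: 0.0435
```

View pics/t4.png

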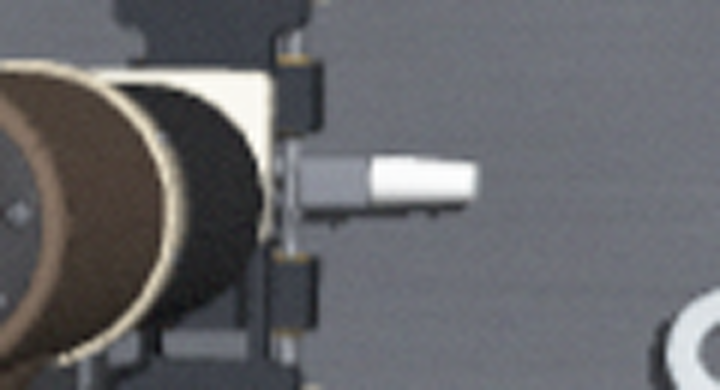

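The thermometer lies flat on the bench with its nose at (478,180). On to the handle.

```bash
python3 -m jog '0 0 0 0 -0.8 0 0;0 0 0 0 -0.8 0 0;0 0 0 0 -0.35 0 0;0 0 0 0 0 0 0'
python3 - <<'E'
from h import *
p,P=snap('scene','s5');
q=p[150:260,220:340];cv2.imwrite('pics/s5.png',cv2.resize(q[:,:,::-1],None,fx=5,fy=5,interpolation=cv2.INTER_CUBIC))
p,P=snap('top','t5');
q=p[180:270,230:350];cv2.imwrite('pics/t5.png',cv2.resize(q[:,:,::-1],None,fx=5,fy=5,interpolation=cv2.INTER_CUBIC))
E
```

```text
clock: 14.15
tool_pos: [0.4353, -0.1277, 0.21]
orientation: [180.0, -0.0, -179.9]
force: [0.7, -0.2, 0.4]
opening: 0.0437
```

View pics/s5.png

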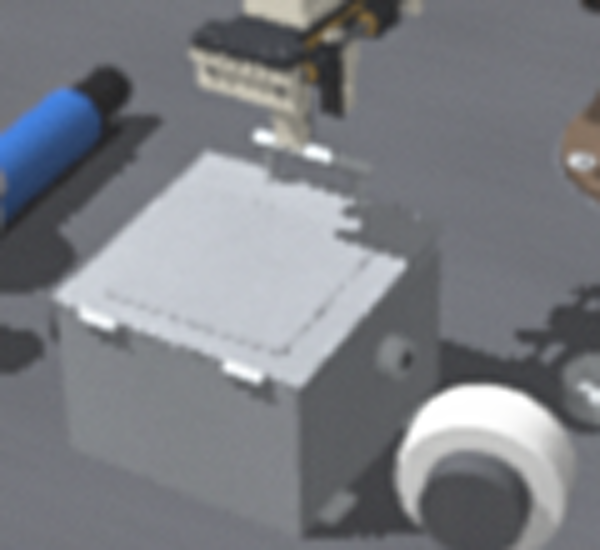

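View pics/t5.png

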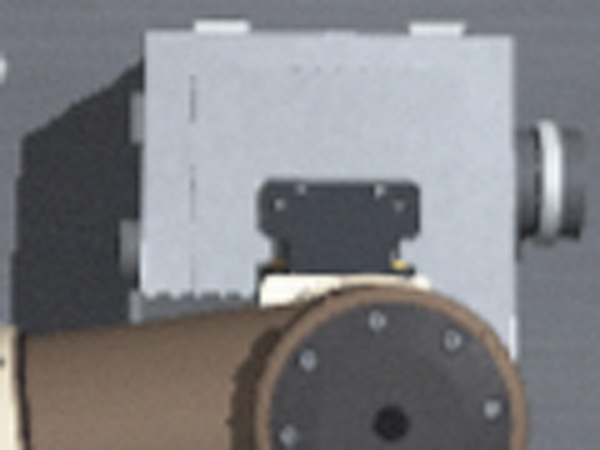

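```bash
python3 -m jog '0 0 0 0 0 0.4 0;0 0 0 0 0 0.4 0;0 0 0 0 0 0.12 0;0 0 0 0 0 0 -1;0 0 0 0 0 0 -1;0 0 0 0 0 0 -1;0 0 0 0 0 0 -1;0 0 0 0 0 0 -1'
```

```text
clock: 15.25
tool_pos: [0.435, -0.1273, 0.1733]
orientation: [180.0, -0.0, -179.8]
force: [-2.6, 0.4, 1.4]
opening: 0.01
```

```bash
python3 -c "
import numpy as np
th=np.concatenate([[.092,.12,.17],np.arange(.25,1.651,.08),[1.69,1.70]])
x=-.19*np.cos(th)+.039*np.sin(th);z=.19*np.sin(th)+.039*np.cos(th)
for a,b,c in zip(th[1:],-np.diff(x)/.04,-np.diff(z)/.04):print(round(a,2),'%.2f %.2f'%(b,c))
print(x[-1]-x[0],z[-1]-z[0])"
```

```text
0.12 -0.04 -0.13
0.17 -0.08 -0.23
0.25 -0.16 -0.36
0.33 -0.18 -0.34
0.41 -0.21 -0.33
0.49 -0.24 -0.31
0.57 -0.26 -0.29
0.65 -0.28 -0.27
0.73 -0.30 -0.24
0.81 -0.32 -0.22
0.89 -0.34 -0.19
0.97 -0.35 -0.16
1.05 -0.36 -0.14
1.13 -0.37 -0.11
1.21 -0.38 -0.08
1.29 -0.39 -0.05
1.37 -0.39 -0.01
1.45 -0.39 0.02
1.53 -0.38 0.05
1.61 -0.38 0.08
1.69 -0.37 0.11
1.7 -0.05 0.02
0.24876892783865312 0.12710095834740548
```

```bash
python3 -m jog '0 0 0 -0.04 0 -0.13 -1;0 0 0 -0.08 0 -0.23 -1;0 0 0 -0.16 0 -0.36 -1;0 0 0 -0.18 0 -0.34 -1;0 0 0 0 0 0 -1'
```

```text
clock: 15.88
tool_pos: [0.4543, -0.1272, 0.2175]
orientation: [-180.0, 0.0, -179.8]
force: [-7.0, 1.7, 2.7]
opening: 0.0102
```

```bash
python3 - <<'E'
from h import *
p,P=snap('scene','s6');
q=p[140:250,220:340];cv2.imwrite('pics/s6.png',cv2.resize(q[:,:,::-1],None,fx=5,fy=5,interpolation=cv2.INTER_CUBIC))
E
```

```text
(no output)
```

View pics/s6.png

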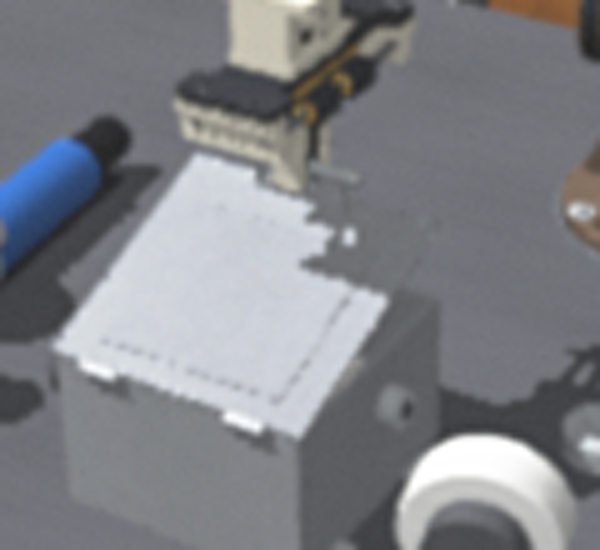

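```bash
python3 -m jog '0 0 0 -0.21 0 -0.33 -1;0 0 0 -0.24 0 -0.31 -1;0 0 0 -0.26 0 -0.29 -1;0 0 0 -0.28 0 -0.27 -1;0 0 0 -0.3 0 -0.24 -1'
python3 -m jog '0 0 0 -0.32 0 -0.22 -1;0 0 0 -0.34 0 -0.19 -1;0 0 0 -0.35 0 -0.16 -1;0 0 0 -0.36 0 -0.14 -1'
```

```text
clock: 16.55
tool_pos: [0.5052, -0.127, 0.2754]
orientation: [-180.0, -0.1, -179.8]
force: [-8.2, 3.6, 5.2]
opening: 0.0098
clock: 17.05
tool_pos: [0.5614, -0.1271, 0.3046]
orientation: [-179.9, 0.1, -179.7]
force: [-5.6, -0.7, 5.2]
opening: 0.0102
```

```bash
python3 -m jog '0 0 0 -0.37 0 -0.11 -1;0 0 0 -0.38 0 -0.08 -1;0 0 0 -0.39 0 -0.05 -1;0 0 0 -0.39 0 -0.01 -1;0 0 0 -0.39 0 0.02 -1'
python3 -m jog '0 0 0 -0.38 0 0.05 -1;0 0 0 -0.38 0 0.08 -1;0 0 0 -0.3 0 0.08 -1;0 0 0 0 0 0 -1'
python3 - <<'E'
from h import *
for n in ('scene','top'):
    p,P=snap(n,n+'7')
    q=p[100:250,200:350] if n=='scene' else p[110:260,220:370]
    cv2.imwrite(f'pics/{n}7.png',cv2.resize(q[:,:,::-1],None,fx=4,fy=4,interpolation=cv2.INTER_CUBIC))
E
```

```text
clock: 17.68
tool_pos: [0.6386, -0.1269, 0.3117]
orientation: [-180.0, 0.1, -179.8]
force: [-3.0, -2.4, 1.7]
opening: 0.0102
clock: 18.18
tool_pos: [0.6812, -0.1266, 0.3015]
orientation: [-180.0, 0.0, -179.8]
force: [1.3, -5.4, 0.1]
opening: 0.0103
```

View pics/scene7.png

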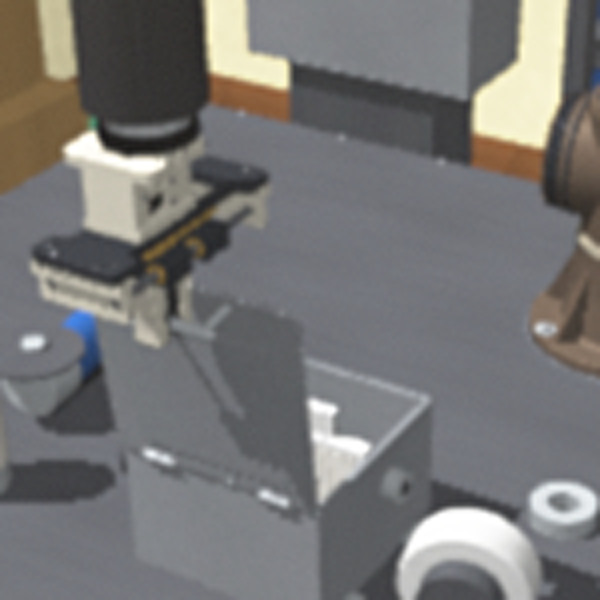

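View pics/top7.png

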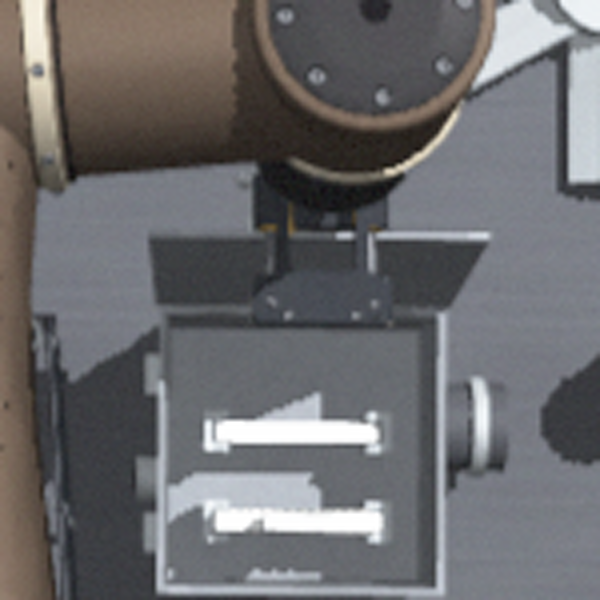

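The flap stands about 1.69 rad open. The nearer slot's plate, at (295,522) in the top crop, seems to carry the tab. I'll release the handle with a small opening and rise.

```bash
python3 -m jog '0 0 0 0 0 0 -0.6;0 0 0 0 0 0 -0.6;0 0 0 0 0 -0.15 -0.6;0 0 0 0 0 -0.4 -0.6;0 0 0 0 0 -0.6 -0.6;0 0 0 0 0 -0.6 -0.6'
python3 -m jog '0 0 0 0.5 0 -0.3 -0.2;0 0 0 0.9 0 0 -0.2;0 0 0 1 0 0 -0.2;0 0 0 1 0 0 -0.2;0 0 0 1 0 0 -0.2;0 0 0 0.6 0 0 -0.2;0 0 0 0 0.8 0 -0.2;0 0 0 0 0 0 -0.2'
python3 - <<'E'
from h import *
for n in ('scene','top'):
    p,P=snap(n,n+'8')
    q=p[100:250,200:350] if n=='scene' else p[110:260,220:370]
    cv2.imwrite(f'pics/{n}8.png',cv2.resize(q[:,:,::-1],None,fx=4,fy=4,interpolation=cv2.INTER_CUBIC))
E
```

```text
clock: 19.02
tool_pos: [0.6796, -0.1262, 0.3748]
orientation: [-180.0, 0.1, -179.8]
force: [0.4, 0.2, -1.3]
opening: 0.018
clock: 20.02
tool_pos: [0.4781, -0.0942, 0.3857]
orientation: [180.0, 0.1, -179.7]
force: [-0.6, -0.2, -0.7]
opening: 0.0354
```

View pics/scene8.png

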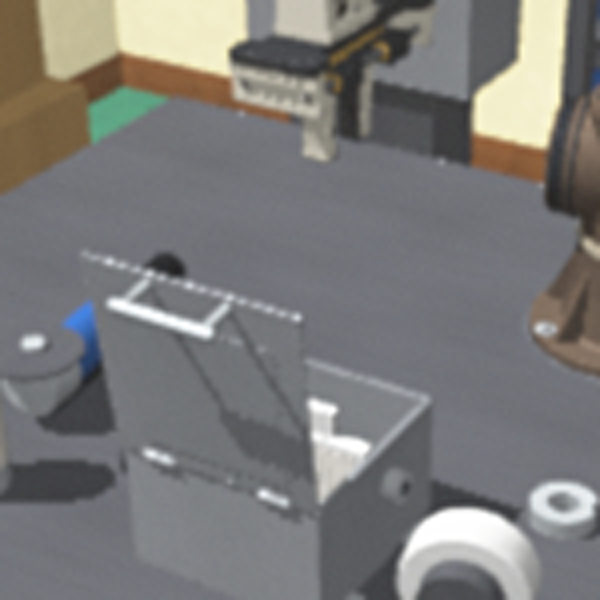

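View pics/top8.png

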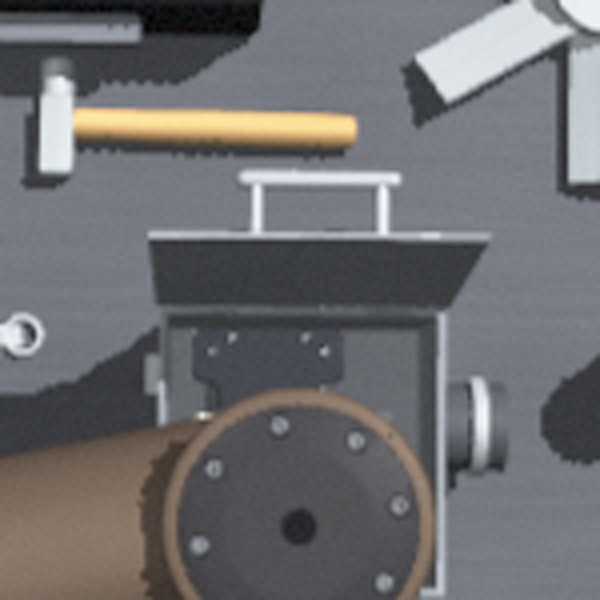

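The flap stays open. Next I'll locate the tab in 3D.

```bash
python3 - <<'E'
from h import *
p,P=load('top','pics/top7.npz');ps,S=load('scene','pics/scene8.npz')
def sel(P,b):
    X=P[...,0];Y=P[...,1];Z=P[...,2]
    return (X>b[0])&(X<b[1])&(Y>b[2])&(Y<b[3])&(Z>b[4])&(Z<b[5])
for nm,C in(('top',P),('scene',S)):
  for xb in ((.44,.50),(.51,.56)):
    for z0,z1 in ((.05,.075),(.08,.098),(.105,.14)):
        Q=C[sel(C,(xb[0],xb[1],-.21,-.045,z0,z1))]
        if len(Q)>5: print(nm,xb,z0,len(Q),np.round(Q.mean(0),4),np.round(np.percentile(Q[:,0],[5,50,95]),4),np.round(np.percentile(Q[:,1],[2,98]),4))
q=p[215:255,262:332];cv2.imwrite('pics/c9.png',cv2.resize(q[:,:,::-1],None,fx=10,fy=10,interpolation=cv2.INTER_CUBIC))
for v in range(228,252,1): print(v,np.round(P[v,[275,285,290,295,300,310],2]*1000).astype(int),p[v,[275,285,290,295,300,310]].mean(1).astype(int))
q=ps[190:230,270:300];cv2.imwrite('pics/c10.png',cv2.resize(q[:,:,::-1],None,fx=14,fy=14,interpolation=cv2.INTER_CUBIC))
E
```

```text
top (0.44, 0.5) 0.05 74 [ 0.4722 -0.1318  0.0696] [0.4578 0.4738 0.4853] [-0.1965 -0.0652]
top (0.44, 0.5) 0.08 138 [ 0.4717 -0.129   0.0897] [0.4648 0.4717 0.4786] [-0.1885 -0.0711]
top (0.44, 0.5) 0.105 72 [ 0.4721 -0.1312  0.1204] [0.4678 0.4721 0.4765] [-0.155  -0.1073]
top (0.51, 0.56) 0.05 279 [ 0.537  -0.1317  0.0666] [0.5261 0.5371 0.5478] [-0.1981 -0.0644]
scene (0.44, 0.5) 0.05 53 [ 0.4772 -0.0993  0.0638] [0.4731 0.4774 0.4809] [-0.1169 -0.0777]
scene (0.44, 0.5) 0.08 63 [ 0.4731 -0.0936  0.0883] [0.4642 0.4737 0.4791] [-0.1233 -0.068 ]
scene (0.44, 0.5) 0.105 34 [ 0.4727 -0.1136  0.1147] [0.4653 0.4737 0.4768] [-0.1286 -0.1013]
228 [7 2 8 9 6 3] [165 165 163 164 107 110]
229 [ 8  5  6 11  3  8] [197 195 193 194 104 106]
230 [ 4 11  4  6  2 10] [202 194 196 196 105 107]
231 [ 9 10  7  3  4 -1] [199 192 198 194 101 107]
232 [7 5 4 8 5 9] [198 195 199 196 122 104]
233 [15 10 10 11  7  4] [197 199 195 198 134 106]
234 [7 9 9 9 1 1] [206 195 194 195 133 106]
235 [72  5  2 10  1 39] [230 196 196 192 134  98]
236 [71  3  4 11  7 39] [225 193 195 195 134  94]
237 [93 91 85 81 66 
[... 217 characters left out ...]
775808                   90                  121
                  116                  123                   92] [254 163 254 254 254 254]
242 [39  9 77 79 89 91] [227 131 226 235 232 243]
243 [71 12 12  5  8 45] [124 101 100 114 119 157]
244 [73  9  9  3  2 45] [135 106 105 104 106  96]
245 [ 5  9 11  8  7  5] [121 107 106 105 104 101]
246 [ 0 10 10  7  3  7] [106 107 108 107 106 106]
247 [ 8 12  8  1  5  4] [110 109 105 105 106 104]
248 [10  4 -2  9  5  2] [110 105 106 107 106 104]
249 [ 7  9  5  8 -2  8] [109 109 106 109 105 107]
250 [ 5  5 11  3  2  2] [112 109 107 108 107 106]
251 [12  9  4  3  7 11] [111 106 108 108 106 106]<stdin>:12: RuntimeWarning: invalid value encountered in cast
```

View pics/c9.png

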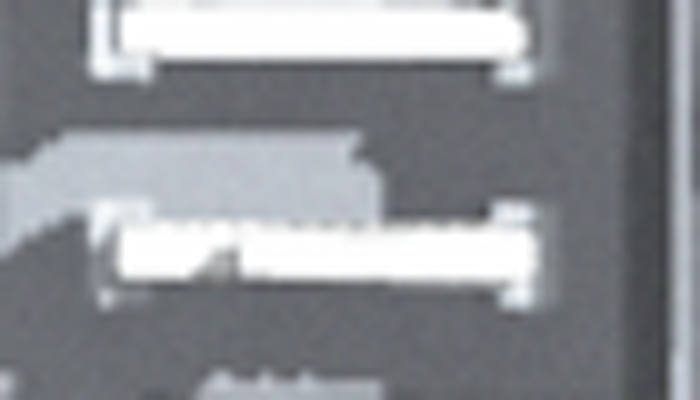

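View pics/c10.png

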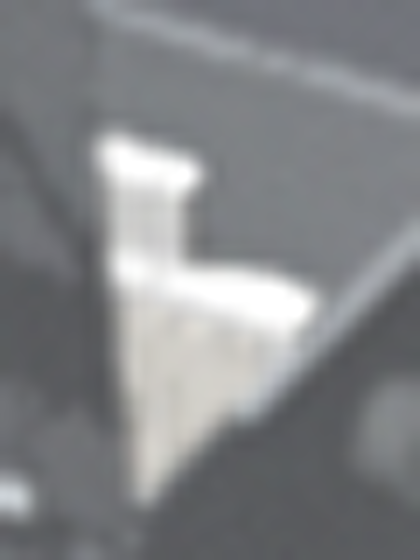

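```bash
python3 -m jog '0 0 0 0.17 -0.91 0 -0.36;0 0 0 0 0 0.8 -0.36;0 0 0 0 0 1 -0.36;0 0 0 0 0 1 -0.36;0 0 0 0 0 1 -0.36;0 0 0 0 0 1 -0.36;0 0 0 0 0 0.5 -0.36;0 0 0 0 0 0 -0.36'
python3 - <<'E'
from h import *
for n in ('scene','top'):
    p,P=snap(n,n+'9')
    q=p[130:250,220:340] if n=='scene' else p[180:260,230:350]
    cv2.imwrite(f'pics/{n}9.png',cv2.resize(q[:,:,::-1],None,fx=5,fy=5,interpolation=cv2.INTER_CUBIC))
E
```

```text
clock: 21.12
tool_pos: [0.4715, -0.132, 0.1712]
orientation: [-180.0, -0.2, -179.8]
force: [0.0, 0.1, 0.1]
opening: 0.0279
```

View pics/scene9.png

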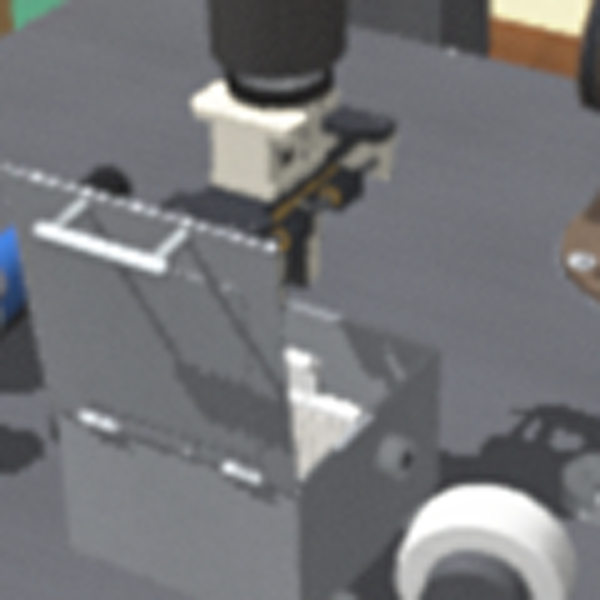

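```bash
python3 -m jog '0 0 0 0 0.03 0.6 -0.36;0 0 0 0 0 0.6 -0.36;0 0 0 0 0 0.3 -0.36;0 0 0 0 0 0.2 -0.36;0 0 0 0 0 0.2 -0.36;0 0 0 0 0 0 -0.36'
python3 -m jog '0 0 0 0 0 0 -1;0 0 0 0 0 0 -1;0 0 0 0 0 0 -1;0 0 0 0 0 0 -1;0 0 0 0 0 0 -1'
```

```text
clock: 21.98
tool_pos: [0.4726, -0.1303, 0.0964]
orientation: [-180.0, -0.0, -179.8]
force: [0.1, -0.9, -0.4]
opening: 0.028
clock: 22.6
tool_pos: [0.4723, -0.1303, 0.0969]
orientation: [-180.0, -0.0, -179.8]
force: [-2.6, 1.2, 4.9]
opening: 0.0099
```

```bash
python3 -m jog '0 0 0 0 0 -0.15 -1;0 0 0 0 0 -0.3 -1;0 0 0 0 0 -0.4 -1;0 0 0 0 0 -0.4 -1;0 0 0 0 0 0 -1'
python3 -m jog '0 0 0 0 0 -0.5 -1;0 0 0 0 0 -0.5 -1;0 0 0 0 0 -0.5 -1;0 0 0 0 0 -0.5 -1;0 0 0 0 0 -0.5 -1;0 0 0 0 0 -0.5 -1;0 0 0 0 0 -0.4 -1;0 0 0 0 0 0 -1'
python3 - <<'E'
from h import *
for n in ('scene','top'):
    p,P=snap(n,n+'10')
    q=p[100:250,200:350] if n=='scene' else p[110:260,200:350]
    cv2.imwrite(f'pics/{n}10.png',cv2.resize(q[:,:,::-1],None,fx=4,fy=4,interpolation=cv2.INTER_CUBIC))
E
```

```text
clock: 23.22
tool_pos: [0.4726, -0.1303, 0.1478]
orientation: [180.0, 0.1, -179.8]
force: [-2.6, 0.2, -2.1]
opening: 0.0096
clock: 24.22
tool_pos: [0.4734, -0.1302, 0.2834]
orientation: [180.0, 0.1, -179.8]
force: [0.8, 0.2, -2.6]
opening: 0.0096
```

View pics/scene10.png

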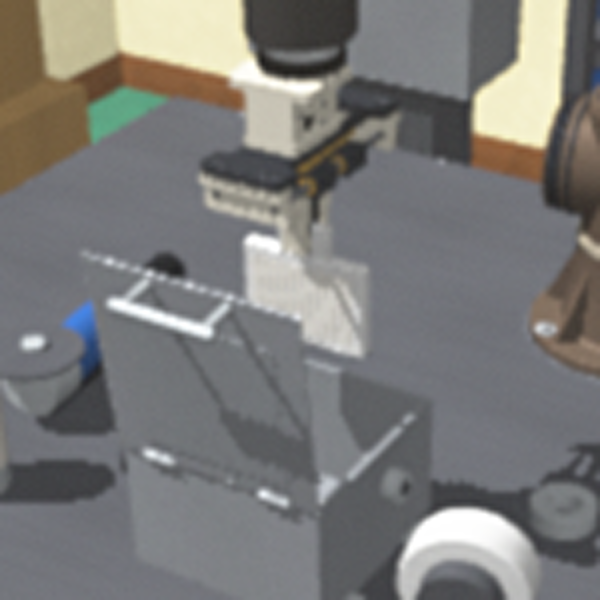

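View pics/top10.png

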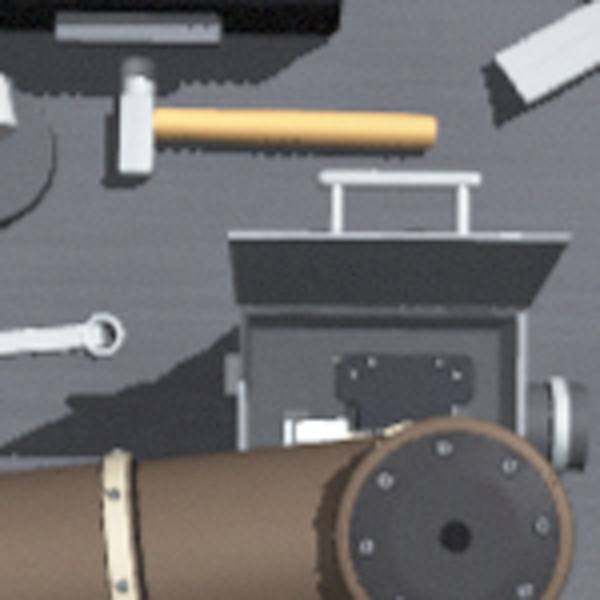

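```bash
python3 -m jog '0 0 0 0 0.4 0 -1;0 0 0 0 0.8 0 -1;0 0 0 0 0.9 0 -1;0 0 0 0 0.9 0 -1;0 0 0 0 0.9 0 -1;0 0 0 0 0.9 0 -1;0 0 0 0 0.9 0 -1;0 0 0 0 0.8 0 -1'
python3 -m jog '0 0 -0.4 0 0.2 0 -1;0 0 -0.6 0 0 0 -1;0 0 -0.6 0 0 0 -1;0 0 -0.6 0 0 0 -1;0 0 -0.19 0 0 0.2 -1;0 0 0 0 0 0.15 -1;0 0 0 0 0 0 -1;0 0 0 0 0 0 -1'
python3 - <<'E'
from h import *
for n in ('scene','top'):
    p,P=snap(n,n+'11')
    cv2.imwrite(f'pics/{n}11.png',cv2.resize(p[:,:,::-1],(800,600),interpolation=cv2.INTER_CUBIC))
E
```

```text
clock: 25.32
tool_pos: [0.4709, 0.1316, 0.2819]
orientation: [-180.0, -0.0, -179.7]
force: [1.0, 0.4, -1.9]
opening: 0.0099
clock: 26.32
tool_pos: [0.4717, 0.1377, 0.2686]
orientation: [-180.0, -0.0, -166.1]
force: [-1.1, 0.2, -2.1]
opening: 0.0097
```

View pics/scene11.png

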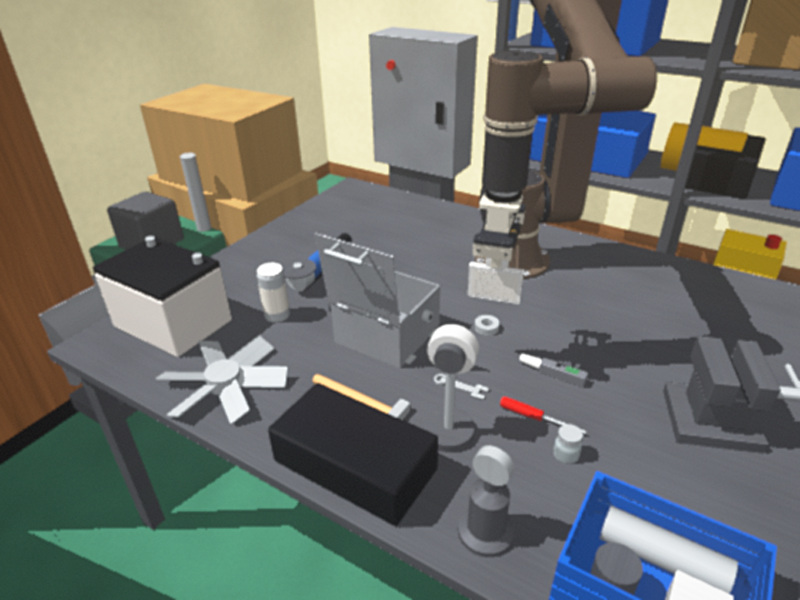

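View pics/top11.png

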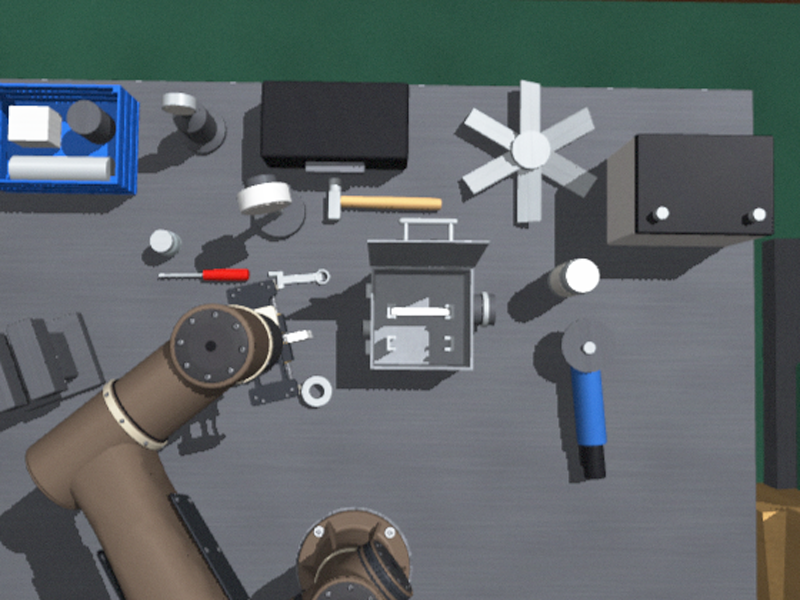

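The plate hangs upright at (495,282) in the scene view, with nothing in the way. I'll measure its actual pose here.

```bash
cat >> h.py <<'E'
def plate(C,cx,cy,zmax=.262,zmin=.15):
    X,Y,Z=C[...,0],C[...,1],C[...,2]
    m=(abs(X-cx)<.05)&(abs(Y-cy)<.08)&(Z>zmin)&(Z<zmax)
    Q=C[m];k=np.ones(len(Q),bool)
    for _ in range(10):
        c=Q[k].mean(0);n=np.linalg.svd(Q[k]-c,full_matrices=False)[2][2];n*=np.sign(n[0]);k=abs((Q-c)@n)<.004
    q=Q[k];yaw=np.degrees(np.arctan2(n[1],n[0]));t=np.array([-n[1],n[0],0])/np.hypot(n[0],n[1])
    s=(q-c)@t;zz=q[:,2];
    print('n',k.sum(),'c',np.round(c,4),'yaw',round(yaw,2),'tilt',round(np.degrees(np.arcsin(n[2])),2),'s ext',np.round(np.percentile(s,[.5,99.5]),4),'z ext',np.round(np.percentile(zz,[.5,99.5]),4))
    mid=c+t*(np.percentile(s,.5)+np.percentile(s,99.5))/2
    print('face mid xy',mid[:2],'plate mid',mid[:2]-n[:2]*.007)
E
python3 - <<'E'
from h import *
_,S=load('scene','pics/scene11.npz');plate(S,.472,.138)
_,P=load('top','pics/top11.npz')
E
```

```text
n 743 c [0.4778 0.1428 0.2207] yaw 13.8 tilt -0.02 s ext [-0.0596  0.0583] z ext [0.1766 0.2615]
face mid xy [0.47797303 0.14210148] plate mid [0.47117516 0.14043145]
```

```bash
python3 -m jog '0 0 0 -0.3 -0.06 0 -1;0 0 0 -0.5 -0.1 0 -1;0 0 0 -0.6 -0.15 0 -1;0 0 0 -0.6 -0.15 0 -1;0 0 0 -0.6 -0.15 0 -1;0 0 0 -0.5 -0.15 -0.02 -1;0 0 0 -0.3 -0.1 0 -1;0 0 0 -0.18 0 0 -1'
python3 -m jog '0 0 0 0 0 0 -1;0 0 0 0 0 0 -1;0 0 0 0 0 0 -1'
python3 - <<'E'
from h import *
o=ctrl.get_obs();print(o['tool_pos'],o['orientation'])
for n in ('scene','top'):
    p,P=snap(n,n+'12')
    q=p[120:330,260:470] if n=='scene' else p[90:270,110:290]
    cv2.imwrite(f'pics/{n}12.png',cv2.resize(q[:,:,::-1],None,fx=3,fy=3,interpolation=cv2.INTER_CUBIC))
    if n=='scene': plate(P,.62,.139)
E
```

```text
clock: 27.42
tool_pos: [0.6196, 0.1386, 0.2689]
orientation: [-180.0, -0.0, -166.1]
force: [-0.3, -0.2, -2.1]
opening: 0.0098
clock: 27.8
tool_pos: [0.6185, 0.1389, 0.2698]
orientation: [180.0, 0.0, -166.1]
force: [0.0, 0.3, -2.0]
opening: 0.0095
[0.61849368 0.13889961 0.26975346] [ 1.79990792e+02  2.65214940e-02 -1.66053765e+02]
n 790 c [0.6239 0.1455 0.2244] yaw 13.98 tilt -0.36 s ext [-0.0618  0.0568] z ext [0.1784 0.2615]
face mid xy [0.62450643 0.14311884] plate mid [0.61771384 0.14142807]
```

View pics/scene12.png

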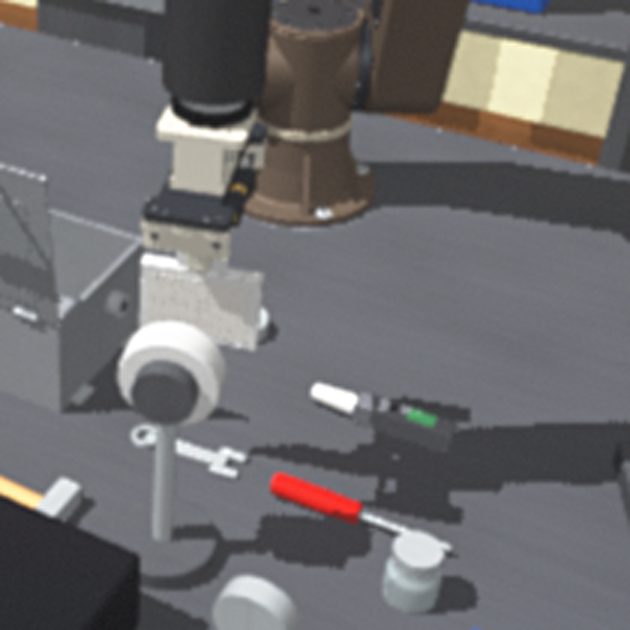

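View pics/top12.png

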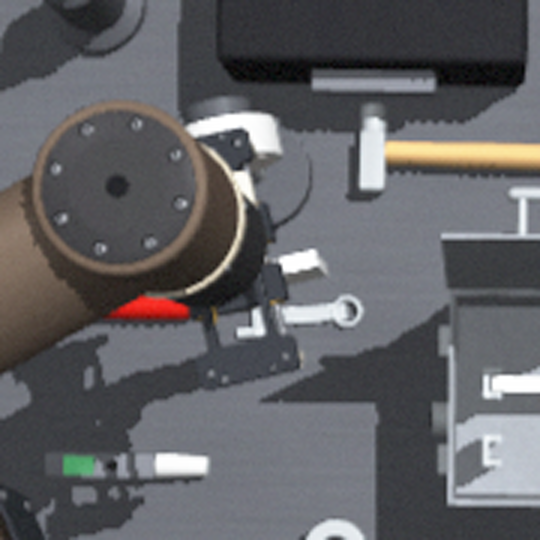

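The plate is upright and square in front of the lamp at about (200,300) in the scene crop, and the gripper clears the lamp head. I'll hold briefly and hand in.

```bash
python3 -m jog '0 0 0 0 0 0 -1;0 0 0 0 0 0 -1;0 0 0 0 0 0 -1;0 0 0 0 0 0 -1;0 0 0 0 0 0 -1;0 0 0 0 0 0 -1;0 0 0 0 0 0 -1;0 0 0 0 0 0 -1'
python3 -c "
from plant import ctrl
print(ctrl.close_job())"
```

```text
clock: 28.9
tool_pos: [0.6189, 0.1388, 0.2694]
orientation: [180.0, -0.0, -166.1]
force: [-0.3, 0.4, -2.5]
opening: 0.0098
the job is handed in; nothing more can be done
None
```

I did every step in the order asked and handed the job in at 28.9 s; no verdict was reported.

- **Thermometer:** I held it level and square on the boss for about 1.7 s. The last top picture put its nose about 79 mm from the boss and within about 1 mm of its centre line. I then laid it flat in its old place.
- **Flap:** I lifted it by the handle to about 1.69 rad, estimated from how far the arm moved. It has stayed open since I let go.
- **Filter plate:** I drew it straight up by its tab, and the arm is still holding it still in front of the lamp. It measures upright to within 0.4°, with its yaw at 14.0° against the lamp's roughly 13.7°. Its centre is within about 2–3 mm of the inspection point, at a height of about 220 mm.
- **Everything else:** The lamp was not touched, and the blanking plate and the other things look unmoved in the pictures.

Some measurements disagreed:
- **Cameras:** The two differ by about 2–3 mm sideways, so I took values in between.
- **Lamp yaw:** Separate fits gave 12.3° to 14.2°.
- **Thermometer direction:** Rough image fits were 1–4° off and contradicted each other, so I relied on the jaws' alignment, which read within 0.3°.

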